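# Open the safety-capped stain bottle

## Task

Open the brown stain bottle that stands in the steel bench cradle: push its safety cap down firmly, turn it anticlockwise while it is held down, and lift it off. Set the cap down gently, right way up, fully on the round ceramic rest, without knocking over or shoving the things around.

Things in the scene. Friction and masses are not known exactly. Their poses are not given: they have to be found in the camera images.
- cap_center (a point): Centre (half-way up) of the loose white ribbed safety cap on the bottle: round, 58 mm across, 33 mm tall, about 60 g, hollow below, with a grey disc on top. z is its axis, up when right way up. Its upper 16 mm are solid, the best place to grip, at any yaw. Locked, it neither lifts nor turns more than about 6 degrees. It must go down 5 mm (about 13 N) before it can turn.
- cap_top (a point): Centre of the cap's flat top, 16.5 mm above cap_center. Pushed down 6 to 7.5 mm and kept down, the cap turns anticlockwise seen from above: about 60 degrees brings it free (48 to 69 from the middle of its play, then a stop). Let up there, it rises 3 mm above its locked height and lifts straight off. Turned less it locks again or catches under a tooth.
- bottle: Brown square bottle, 84 mm wide, in a 96 mm square low steel cradle screwed to the bench (it cannot move or turn). Origin: centre of its underside on the bench; z up, on the cap's axis; x and y square to its sides. Shoulders up to 107 mm, neck 45 mm across to 134 mm, locked cap from 125 to 158 mm above the bench.
- seal (a joint): Travel (m) of the sprung rubber ring in the bottle's mouth that pushes the cap up: about 0 with the cap locked, grows as the cap is pushed down, 0.008 at the hard stop, -0.003 with the cap off. It pushes with 8 N at 0, rising 1 N per mm.
- rest_top (a point): Centre of the flat top of the loose white ceramic rest, a plain disc 96 mm across and 12 mm thick lying on the bench, 350 g. z up. The cap stands on it with the cap's centre 16.5 mm above this point.
- jar_a_center (a point): Bystander: centre of a white staining jar, 62 mm across its foot, 90 mm tall, standing nearest the robot.
- jar_b_center (a point): Bystander: centre of a like white staining jar, 62 mm across its foot, 90 mm tall, on the far side.
- spare_cap_center (a point): Bystander: centre of a small plain white cap, 38 mm across and 15 mm tall, lying on the bench between bottle and rest.
- slide_box_center (a point): Bystander: centre of a closed flat slide box, 52 x 90 x 33 mm, at the far edge of the work area.
There are look-alikes about, which are no part of the job. What is shaped like the part that bears cap_center but black is not meant.

How it is judged:
By the outcome, as a careful person would: the job done as asked, in the order asked, and still so for the second after the job is handed in, with the robot touching nothing.
It also fails if it takes over 42 s, if anything falls off the work surface, if the arm or the gripper's body presses on something with over 40 N, if the wrist force passes 120 N, or if a joint passes its speed limit or range.

## Robot

A 7-joint arm with a two-finger parallel gripper is mounted at the origin on the work surface. World frame = base frame: x ahead of the robot, y to its left, z up, the work surface at z = 0. Lengths are in m, angles in rad, forces in N, time in s.
With the tool pointing down it reaches from about 0.35 to 0.9 m from the base axis. Payload 8.1 kg.
Tool frame: the origin (TCP) lies midway between the tips of the shut fingers; the grasp point (between the pads) lies 19 mm behind it; z points along the fingers, x is the direction in which the jaws open and shut, and the axes are right-handed (so a half turn about z gives the same grasp; the last joint's range is limited). The gripper opens to 92 mm and grips with 3 to 60 N. Pads are 19 mm wide; open, the fingers measure 130 mm over their backs; the gripper's body (75 mm by 190 mm) begins 47 mm behind the grasp point.
Start: joints at [-0.103, 0.434, 0.025, 1.573, -0.012, 1.134, -0.075], TCP at [0.625, -0, 0.207] pointing down, gripper open.
Joint ranges: [-2.62, 2.62], [-0.44, 2.09], [-1.27, 1.32], [0.08, 2.57], [-1.32, 4.46], [0.12, 2], [-2.74, 2.74]. Speed limits (rad/s): [2.22, 2.22, 3.01, 3.01, 3.14, 3.14, 3.14].

## Interface

Orientations are given as a rotation vector (axis times angle).
In Python, from cell import arm gives the robot as it stands.
- The arm moves only by the tool jog_arm, never from a script. Its argument "commands" is a list of rows, each an object with "translation": the shift along the tool's x, y, z in mm, a list of three; "turn": the turn, a rotation vector about the tool's x, y, z in rad, a list of three. A call has 1 to 12 rows; each row is the pose to reach, as a shift and turn from the pose commanded when the call began, along the tool's axes at that moment; what a row does not reach only later rows make up. A row lasts 1/12 s, in which the tool goes at most 41.7 mm and 7.16 degrees, less where a joint would pass 70% of its speed; a pose out of reach is approached as far as the arm can. A call with a gripper value outside its range is refused whole. "claw" is the closure, from -1 (fully open) to 1 (shut), so that 0 is half open, set as the call begins (left out, the last holds). The fingers move at their own pace and stop on an object; "grip_force" is the grip in N (left out, the last holds). Time passes only in rows, so rows that repeat a pose let the fingers close. It gives the time, the measured TCP pose, the force and the opening at its end, in the units of the state.
- arm.observe(): the state, without advancing time (a new reading comes with each control period).
- arm.get_image(name): name is "scene" or "side" or "wrist"; returns the picture (400x640x3 uint8, blue, green, red); there is no depth.
- arm.camera_info(name): a dict with "vertical_fov" (degrees; the focal length in pixels is half the picture's height over the tangent of half this angle, whatever the lens; pixels are square), "cx", "cy" (the principal point, pixels), "eye" and "rotation" of the camera in the world. Camera axes: x right, y up, looking along -z (the intrinsics and any distortion apply to the point x, -y, -z); pixel columns grow to the right and rows downward; lengths in m; the calibration is good to about 2 mm. A picture is of the moment at which its call begins: read the wrist's pose just before it. camera_info takes no time and is no camera call; for the wrist camera it gives the pose at the moment of the call.
- arm.sign_off(): hands the job in, once; it reports no verdict.
Trained networks look in the newest picture that a camera, given by its name, has taken for a name from the list of things; names that differ only in an ending like _2 or _b are one class to them, and where a whole thing is asked for, a point or a joint stands for the part that bears it (a point fixed in the world has none). Each returns a list of dicts, best first, with "confidence" (0 to 1); they miss things now and then, are a little off and sometimes report something else, mostly with a low value. They report only what shows in the picture. A call takes as long as a camera call. They do not tell look-alikes from the thing itself.
- arm.trace(camera, query): "region" (400x640 bool, what is visible of it) and "box" ([left, top, width, height] in pixels, round what is visible of it).
- arm.landmark_of(camera, query): "at" ([column, row] in pixels: a listed point, or the origin of a listed thing).
The state is a dict: "clock": time; "joints": joint angles; "dq": joint speeds; "joint_efforts": joint torques, N m; "position": TCP position; "ee_rot": TCP orientation; "force": force on the tool from outside, world axes, zero at the start; "ft_torque": the same for the moment, N m; "width": opening from 0.0 (shut) to 1.0 (fully open).
Only numpy, scipy, OpenCV 4.12 (cv2) and the standard library are available. Lean on these libraries where they do the work, as an engineer would, in place of code of your own. Each camera call takes 0.05 s, during which the arm holds its last target. There are 200 camera calls.

## Working session

There is one attempt and no reset: what is moved stays moved. The work goes in short steps, Python scripts to look and compute and a tool call to move; the robot and the scene stay as the last step left them, time stands still between calls to the robot, and variables do not carry over. Pictures are saved under pics/ and viewed, about 8 in all and at most 12, crops included, and the job is handed in when it is done.

Besides the shell and the picture viewer there is one more tool, called after ">>>" as name(argument=value, ...) on one line, values as JSON. jog_arm: Moves the arm, as the interface text tells. Its arguments: {"type":"object","properties":{"commands":{"type":"array","items":{"type":"object","properties":{"translation":{"type":"array","items":{"type":"number"}},"turn":{"type":"array","items":{"type":"number"}}}}},"claw":{"type":"number"},"grip_force":{"type":"number"}},"required":["commands"]}

```bash
mkdir -p pics; cat > h.py <<'E'
from cell import arm
import numpy as np, cv2
from scipy.spatial.transform import Rotation as R
def ray(ci,px):
    f=200/np.tan(np.radians(ci['vertical_fov'])/2)
    d=np.array([(px[0]-ci['cx'])/f,-(px[1]-ci['cy'])/f,-1.])
    return np.array(ci['eye']),np.array(ci['rotation'])@d
def at_z(ci,px,z):
    e,d=ray(ci,px); return e+d*(z-e[2])/d[2]
def tri(rs):
    A=0;b=0
    for e,d in rs:
        d=d/np.linalg.norm(d);P=np.eye(3)-np.outer(d,d);A=A+P;b=b+P@e
    return np.linalg.solve(A,b)
E
python3 - <<'E'
from h import *
np.set_printoptions(precision=4,suppress=True)
print(arm.observe())
for c in ['scene','side']:
    im=arm.get_image(c); cv2.imwrite(f'pics/{c}0.png',im); ci=arm.camera_info(c);print(c,ci)
    for q,z in [('cap_top',.158),('cap_center',.1415),('bottle',0),('rest_top',.012),('jar_a_center',.045),('spare_cap_center',.0075),('slide_box_center',.0165)]:
        for d in arm.landmark_of(c,q)[:3]: print(q,np.round(d['at'],1),round(d['confidence'],2),at_z(ci,d['at'],z))
E
```

```text
{'clock': 0.0, 'joints': array([-0.1026,  0.4352,  0.0249,  1.5741, -0.0116,  1.134 , -0.0751]), 'dq': array([ 0.0007,  0.0018, -0.0015, -0.0001,  0.0004, -0.0015, -0.0001]), 'joint_efforts': array([  0.0004, -66.7854,   0.9849, -31.4464,  -0.0605,   0.0428,
         0.0001]), 'position': array([ 0.6245, -0.    ,  0.2059]), 'ee_rot': array([ 3.1415, -0.0001, -0.0024]), 'force': array([-0.859 , -0.1629, -0.6331]), 'ft_torque': array([-0.0372, -0.013 , -0.0267]), 'width': 0.9967185184054164}
scene {'vertical_fov': 46.83165801823796, 'cx': 320.55562802167015, 'cy': 203.35448822309172, 'eye': array([0.9933, 0.6766, 0.6587]), 'rotation': array([0.3813, 1.2767, 2.3307])}Traceback (most recent call last):
  File "<stdin>", line 7, in <module>
  File "h.py", line 9, in at_z
    e,d=ray(ci,px); return e+d*(z-e[2])/d[2]
                                        ~^^^
IndexError: invalid index to scalar variable.
```

```bash
sed -i "s/np.array(ci\['rotation'\])@d/R.from_rotvec(ci['rotation']).as_matrix()@d/" h.py
python3 - <<'E'
from h import *
np.set_printoptions(precision=4,suppress=True)
ims=[]
for c in ['scene','side','wrist']:
    im=arm.get_image(c); cv2.imwrite(f'pics/{c}0.png',im); ci=arm.camera_info(c);print(c,ci)
    for q,z in [('cap_top',.158),('cap_center',.1415),('bottle',0),('rest_top',.012),('jar_a_center',.045),('spare_cap_center',.0075),('slide_box_center',.0165)]:
        for d in arm.landmark_of(c,q)[:3]: print(q,np.round(d['at'],1),round(d['confidence'],2),at_z(ci,d['at'],z))
E
```

```text
scene {'vertical_fov': 46.83165801823796, 'cx': 320.55562802167015, 'cy': 203.35448822309172, 'eye': array([0.9933, 0.6766, 0.6587]), 'rotation': array([0.3813, 1.2767, 2.3307])}
cap_top [279.4 165.7] 0.62 [ 0.5762 -0.1881  0.158 ]
cap_top [233.4 196.4] 0.56 [ 0.7207 -0.1103  0.158 ]
cap_center [238.5 203.6] 0.6 [ 0.7132 -0.1042  0.1415]
cap_center [283.6 172.3] 0.51 [ 0.5687 -0.1821  0.1415]
bottle [283.5 219.7] 0.57 [ 0.5664 -0.1928  0.    ]
rest_top [362.8 308.2] 0.67 [0.5775 0.1686 0.012 ]
jar_a_center [390.7 221.7] 0.93 [ 0.3779 -0.0046  0.045 ]
spare_cap_center [335.3 252.5] 0.52 [ 0.5283 -0.0088  0.0075]
slide_box_center [308.2 338.2] 0.63 [0.7082 0.1848 0.0165]
side {'vertical_fov': 55.552055928157586, 'cx': 320.2808473897095, 'cy': 198.22402103112205, 'eye': array([0.4579, 0.5441, 0.5808]), 'rotation': array([ 0.0913, -1.3269, -2.6759])}
cap_top [318.7 147.4] 0.79 [ 0.5772 -0.1877  0.158 ]
cap_top [301.8 165.8] 0.49 [ 0.5988 -0.1062  0.158 ]
cap_center [320.1 153.9] 0.76 [ 0.5738 -0.188   0.1415]
cap_center [300.1 168.8] 0.76 [ 0.6054 -0.1193  0.1415]
bottle [320.9 203.1] 0.94 [ 0.5702 -0.1895  0.    ]
rest_top [282.4 326.3] 0.92 [0.5771 0.1749 0.012 ]
jar_a_center [400.  252.8] 0.58 [ 0.3827 -0.0044  0.045 ]
spare_cap_center [321.3 254.3] 0.48 [ 0.5398 -0.0092  0.0075]
slide_box_center [211. 312.] 0.97 [0.7061 0.1715 0.0165]
wrist {'vertical_fov': 68.27479994085645, 'cx': 318.4219284097764, 'cy': 201.29918278356772, 'eye': array([0.6241, 0.0754, 0.3847]), 'rotation': array([-0.2798,  0.    , -0.0017])}
bottle [284.4 297.9] 0.86 [ 0.5728 -0.1856  0.    ]
rest_top [275.1  23.2] 0.68 [0.5758 0.176  0.012 ]
jar_a_center [114.5 183.4] 0.72 [0.3839 0.0001 0.045 ]
spare_cap_center [254.  183.4] 0.87 [ 0.5398 -0.0085  0.0075]
slide_box_center [392.2  18.6] 0.78 [0.7057 0.179  0.0165]
```

View pics/scene0.png

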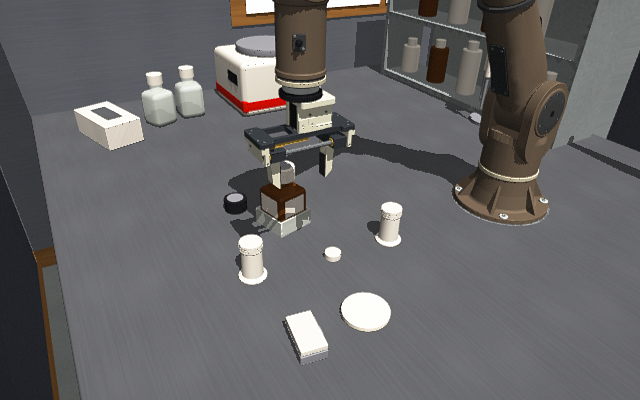

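View pics/side0.png

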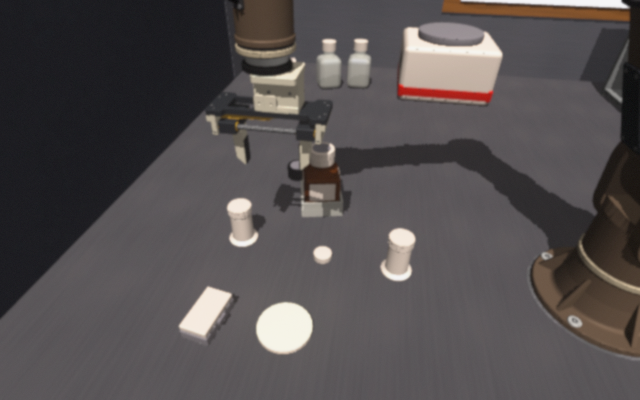

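The pictures show the white cap on the brown bottle at scene (283,172) and side (321,150). The black look-alike is at scene (235,203), the rest at (366,311), and the jars at (390,224) and (252,260). I'll move above the cap for a close look.

>>> jog_arm(commands=[{"translation":[-8,30,0]},{"translation":[-17,65,0]},{"translation":[-28,100,0]},{"translation":[-37,135,0]},{"translation":[-44,160,0]},{"translation":[-48,178,0]},{"translation":[-50,187,0]},{"translation":[-50,187,0]},{"translation":[-50,187,0]},{"translation":[-50,187,0]}], claw=-1)

```text
schema error: expected keys translation, turn
```

```bash
python3 - <<'E'
from h import *
np.set_printoptions(precision=4,suppress=True)
s=arm.observe();print(s['clock'],s['position'],s['ee_rot'],s['force'])
rs=[]
for c in ['scene','side','wrist']:
    ci=arm.camera_info(c);im=arm.get_image(c)
    if c=='wrist': cv2.imwrite('pics/w1.png',im)
    for q,z in [('cap_top',.158),('cap_center',.1415),('bottle',0)]+([('jar_b_center',.045)] if c!='wrist' else []):
        for d in arm.landmark_of(c,q)[:3]: print(c,q,np.round(d['at'],1),round(d['confidence'],2),at_z(ci,d['at'],z))
E
```

```text
1.3 [0.625  0.     0.2066] [3.1416 0.     0.0001] [ 0.1123 -0.0214 -0.4717]
scene cap_top [235.2 194.6] 0.92 [ 0.7148 -0.1152  0.158 ]
scene cap_top [362.7 310.1] 0.69 [0.6738 0.2864 0.158 ]
scene cap_top [280.7 165.1] 0.66 [ 0.5722 -0.1893  0.158 ]
scene cap_center [238.  206.8] 0.95 [ 0.7188 -0.0932  0.1415]
scene cap_center [285.1 169.6] 0.68 [ 0.5595 -0.1924  0.1415]
scene jar_b_center [250.4 256.8] 0.98 [ 0.7187 -0.0435  0.045 ]
side cap_top [300.1 163. ] 0.71 [ 0.6045 -0.1162  0.158 ]
side cap_top [320.9 147.5] 0.67 [ 0.5723 -0.1882  0.158 ]
side cap_center [320.3 153.7] 0.83 [ 0.5735 -0.1889  0.1415]
side cap_center [299.9 170.9] 0.72 [ 0.6042 -0.1113  0.1415]
side cap_center [320.4 207.4] 0.33 [0.5416 0.0021 0.1415]
side bottle [320.6 203.7] 0.71 [ 0.5706 -0.187   0.    ]
side jar_b_center [239.6 219.8] 0.74 [ 0.7245 -0.0433  0.045 ]
wrist bottle [286.8 298.3] 0.89 [ 0.5763 -0.1863  0.    ]
wrist bottle [396.7  19.9] 0.46 [0.7146 0.1823 0.    ]
```

View pics/w1.png

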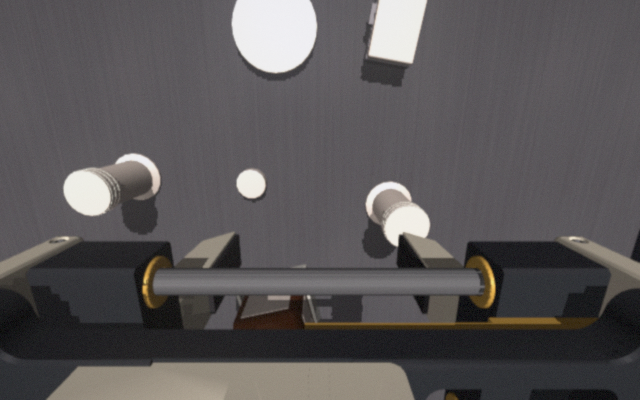

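The call was refused because a "turn" key was missing, so the arm hasn't moved. The wrist view from the start shows the bar hiding the tool tip. I'll place the camera over the cap first, 80 mm past it.

>>> jog_arm(commands=[{"translation":[-8,30,0],"turn":[0,0,0]},{"translation":[-15,62,0],"turn":[0,0,0]},{"translation":[-22,95,0],"turn":[0,0,0]},{"translation":[-30,130,0],"turn":[0,0,0]},{"translation":[-36,165,0],"turn":[0,0,0]},{"translation":[-42,200,0],"turn":[0,0,0]},{"translation":[-47,232,0],"turn":[0,0,0]},{"translation":[-50,255,0],"turn":[0,0,0]},{"translation":[-51,267,0],"turn":[0,0,0]},{"translation":[-51,267,0],"turn":[0,0,0]},{"translation":[-51,267,0],"turn":[0,0,0]}], claw=-1)

```text
clock: 2.92
position: [0.5743, -0.2662, 0.2065]
ee_rot: [-3.141, 0.0, -0.0]
force: [-0.3, 0.8, 0.0]
width: 1.0
```

```bash
python3 - <<'E'
from h import *
np.set_printoptions(precision=4,suppress=True)
s=arm.observe();print(s['clock'],s['position'],s['ee_rot'],s['force'])
for c in ['wrist','side']:
    ci=arm.camera_info(c);im=arm.get_image(c)
    cv2.imwrite(f'pics/{c}2.png',im)
    for q,z in [('cap_top',.158),('cap_center',.1415),('bottle',0)]:
        for d in arm.landmark_of(c,q)[:3]: print(c,q,np.round(d['at'],1),round(d['confidence'],2),at_z(ci,d['at'],z))
E
```

```text
2.9167 [ 0.5743 -0.2662  0.2065] [-3.1407  0.0004 -0.0001] [-0.2876  0.8088  0.0168]
wrist cap_top [380.1 208.2] 0.86 [ 0.6229 -0.2617  0.158 ]
wrist cap_top [313.9 110.3] 0.71 [ 0.5701 -0.1863  0.158 ]
wrist cap_center [315.9 111.9] 0.7 [ 0.5714 -0.1872  0.1415]
wrist cap_center [378.8 204.7] 0.66 [ 0.6252 -0.2637  0.1415]
side cap_top [320.6 148. ] 0.98 [ 0.5726 -0.1859  0.158 ]
side cap_top [299.8 165.7] 0.83 [ 0.6029 -0.1058  0.158 ]
side cap_center [322.  153.1] 0.61 [ 0.5702 -0.1922  0.1415]
side cap_center [298.3 171.9] 0.57 [ 0.6067 -0.1069  0.1415]
side bottle [321.  204.1] 0.89 [ 0.5693 -0.1856  0.    ]
```

View pics/wrist2.png

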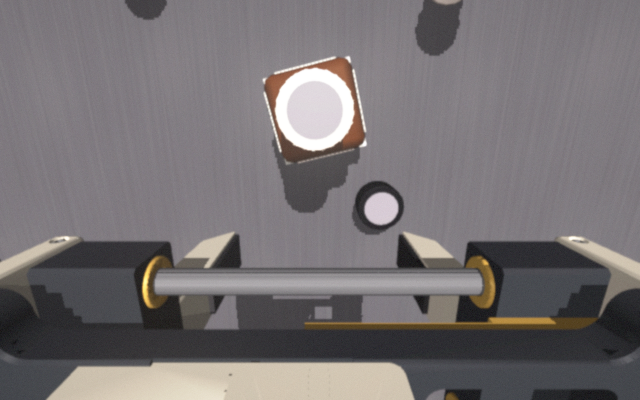

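The wrist view shows the white cap circle centred at about (315,110), on the brown bottle, with the black look-alike at (380,207). That puts the cap at (0.571, -0.186). I'll go above it, then down, then grip.

>>> jog_arm(commands=[{"translation":[-1,-25,0],"turn":[0,0,0]},{"translation":[-2,-52,0],"turn":[0,0,0]},{"translation":[-3,-72,0],"turn":[0,0,0]},{"translation":[-3,-80,0],"turn":[0,0,0]},{"translation":[-3,-80,10],"turn":[0,0,0]},{"translation":[-3,-80,25],"turn":[0,0,0]},{"translation":[-3,-80,40],"turn":[0,0,0]},{"translation":[-3,-80,55],"turn":[0,0,0]},{"translation":[-3,-80,67],"turn":[0,0,0]},{"translation":[-3,-80,74.5],"turn":[0,0,0]},{"translation":[-3,-80,74.5],"turn":[0,0,0]},{"translation":[-3,-80,74.5],"turn":[0,0,0]}], claw=-1)

```text
clock: 4.32
position: [0.5707, -0.188, 0.1318]
ee_rot: [3.141, -0.002, -0.001]
force: [0.1, -0.6, -0.4]
width: 1.002
```

>>> jog_arm(commands=[{"translation":[0,0,0],"turn":[0,0,0]},{"translation":[0,0,0],"turn":[0,0,0]},{"translation":[0,0,0],"turn":[0,0,0]},{"translation":[0,0,0],"turn":[0,0,0]},{"translation":[0,0,0],"turn":[0,0,0]},{"translation":[0,0,0],"turn":[0,0,0]},{"translation":[0,0,0],"turn":[0,0,0]},{"translation":[0,0,0],"turn":[0,0,0]},{"translation":[0,0,0],"turn":[0,0,0]},{"translation":[0,0,0],"turn":[0,0,0]}], claw=1, grip_force=50)

```text
clock: 5.15
position: [0.5714, -0.187, 0.1324]
ee_rot: [3.141, 0.0, 0.001]
force: [2.0, -0.2, 2.3]
width: 0.609
```

>>> jog_arm(commands=[{"translation":[0,0,1.5],"turn":[0,0,0]},{"translation":[0,0,3],"turn":[0,0,0]},{"translation":[0,0,4.5],"turn":[0,0,0]},{"translation":[0,0,6],"turn":[0,0,0]},{"translation":[0,0,7],"turn":[0,0,0]},{"translation":[0,0,7],"turn":[0,0,0]},{"translation":[0,0,7],"turn":[0,0,0]},{"translation":[0,0,7],"turn":[0,0,0]}])

```text
clock: 5.82
position: [0.5714, -0.187, 0.1265]
ee_rot: [3.141, -0.0, 0.002]
force: [-1.6, 1.9, 13.4]
width: 0.612
```

>>> jog_arm(commands=[{"translation":[0,0,1],"turn":[0,0,0]},{"translation":[0,0,1],"turn":[0,0,0]},{"translation":[0,0,1],"turn":[0,0,0]}])

```text
clock: 6.07
position: [0.5714, -0.187, 0.1255]
ee_rot: [3.141, -0.0, 0.002]
force: [-3.5, 0.7, 14.9]
width: 0.614
```

>>> jog_arm(commands=[{"translation":[0,0,0],"turn":[0,0,-0.04]},{"translation":[0,0,0],"turn":[0,0,-0.1]},{"translation":[0,0,0],"turn":[0,0,-0.16]},{"translation":[0,0,0],"turn":[0,0,-0.22]},{"translation":[0,0,0],"turn":[0,0,-0.28]},{"translation":[0,0,0],"turn":[0,0,-0.34]},{"translation":[0,0,0],"turn":[0,0,-0.4]},{"translation":[0,0,0],"turn":[0,0,-0.46]},{"translation":[0,0,0],"turn":[0,0,-0.5]},{"translation":[0,0,0],"turn":[0,0,-0.53]},{"translation":[0,0,0],"turn":[0,0,-0.53]}])

```text
clock: 6.98
position: [0.5724, -0.1874, 0.126]
ee_rot: [3.03, 0.825, 0.005]
force: [-0.2, 0.8, 13.4]
width: 0.611
```

```bash
python3 - <<'E'
from h import *
np.set_printoptions(precision=4,suppress=True)
s=arm.observe();print(s['clock'],s['position'],R.from_rotvec(s['ee_rot']).as_euler('ZYX',degrees=True),s['force'],s['ft_torque'],s['joints'],s['width'])
E
```

```text
6.9833 [ 0.5724 -0.1874  0.126 ] [ 30.4661  -0.1468 179.8619] [-0.2189  0.7899 13.4319] [0.1536 0.1169 0.0159] [ 0.2774  0.4741 -0.0705  1.7258  0.0399  0.9395  0.723 ] 0.6105835509205985
```

>>> jog_arm(commands=[{"translation":[0,0,0.7],"turn":[0,0,-0.04]},{"translation":[0,0,0.7],"turn":[0,0,-0.1]},{"translation":[0,0,0.7],"turn":[0,0,-0.16]},{"translation":[0,0,0.7],"turn":[0,0,-0.22]},{"translation":[0,0,0.7],"turn":[0,0,-0.28]},{"translation":[0,0,0.7],"turn":[0,0,-0.34]},{"translation":[0,0,0.7],"turn":[0,0,-0.4]},{"translation":[0,0,0.7],"turn":[0,0,-0.46]},{"translation":[0,0,0.7],"turn":[0,0,-0.5]},{"translation":[0,0,0.7],"turn":[0,0,-0.53]},{"translation":[0,0,0.7],"turn":[0,0,-0.53]},{"translation":[0,0,0.7],"turn":[0,0,-0.53]}])

```text
clock: 7.98
position: [0.5723, -0.1874, 0.1253]
ee_rot: [2.709, 1.587, 0.004]
force: [-1.4, 0.8, 14.6]
width: 0.613
```

```bash
python3 - <<'E'
from h import *
np.set_printoptions(precision=4,suppress=True)
s=arm.observe();print(s['clock'],s['position'],R.from_rotvec(s['ee_rot']).as_euler('ZYX',degrees=True),s['force'],s['ft_torque'],s['joints'],s['width'])
E
```

```text
7.9833 [ 0.5723 -0.1874  0.1253] [ 60.7294  -0.0463 179.8105] [-1.3852  0.7571 14.6392] [ 0.1121  0.2477 -0.0294] [ 0.3688  0.4837 -0.2008  1.7182  0.1148  0.9478  1.1836] 0.612534050054926
```

>>> jog_arm(commands=[{"translation":[0,0,-2],"turn":[0,0,0]},{"translation":[0,0,-4],"turn":[0,0,0]},{"translation":[0,0,-6],"turn":[0,0,0]},{"translation":[0,0,-8],"turn":[0,0,0]},{"translation":[0,0,-10],"turn":[0,0,0]},{"translation":[0,0,-12],"turn":[0,0,0]},{"translation":[0,0,-14],"turn":[0,0,0]},{"translation":[0,0,-14],"turn":[0,0,0]}])

```text
clock: 8.65
position: [0.5704, -0.187, 0.1373]
ee_rot: [-2.71, -1.588, 0.001]
force: [0.2, 0.4, -1.3]
width: 0.611
```

>>> jog_arm(commands=[{"translation":[0,0,-5],"turn":[0,0,0]},{"translation":[0,0,-12],"turn":[0,0,0]},{"translation":[0,0,-20],"turn":[0,0,0]},{"translation":[0,0,-30],"turn":[0,0,0]},{"translation":[0,0,-40],"turn":[0,0,0]},{"translation":[0,0,-50],"turn":[0,0,0]},{"translation":[0,0,-60],"turn":[0,0,0]},{"translation":[0,0,-66],"turn":[0,0,0]},{"translation":[0,0,-68],"turn":[0,0,0]},{"translation":[0,0,-68],"turn":[0,0,0]}])

```text
clock: 9.48
position: [0.5713, -0.1871, 0.2061]
ee_rot: [2.71, 1.588, 0.001]
force: [-0.8, 0.4, -0.1]
width: 0.61
```

```bash
python3 - <<'E'
from h import *
np.set_printoptions(precision=4,suppress=True)
s=arm.observe();print(s['clock'],s['position'],R.from_rotvec(s['ee_rot']).as_euler('ZYX',degrees=True),s['force'],s['width'])
for c in ['side','scene']:
    ci=arm.camera_info(c);im=arm.get_image(c)
    if c=='side':cv2.imwrite('pics/side3.png',cv2.resize(im[100:360,160:480],None,fx=2,fy=2))
    for d in arm.landmark_of(c,'rest_top')[:3]: print(c,np.round(d['at'],1),round(d['confidence'],2),at_z(ci,d['at'],.012))
    for d in arm.trace(c,'rest_top')[:2]:
        (u,v),ax,_=cv2.fitEllipse(np.argwhere(d['region'])[:,::-1].astype(np.float32)); print(d['box'],u,v,at_z(ci,(u,v),.012))
Rm=R.from_rotvec(s['ee_rot']).as_matrix()
print('tool shift mm',1000*Rm.T@(np.array([.577,.1745,s['position'][2]])-s['position']))
E
```

```text
9.4833 [ 0.5713 -0.1871  0.2061] [ 60.7276  -0.014  179.9382] [-0.808   0.3543 -0.1485] 0.6102207837332106
side [281.2 327.8] 0.92 [0.5784 0.178  0.012 ]
[254.5, 305.6, 60.4, 46.3] 284.1031799316406 328.1835021972656 [0.5734 0.1779 0.012 ]
scene [363.8 311.1] 0.75 [0.5803 0.1758 0.012 ]
[341.4, 293.8, 47.1, 39.8] 365.3230895996094 311.87445068359375 [0.5789 0.1789 0.012 ]
tool shift mm [ 318.2041 -171.823    -0.1075]
```

View pics/side3.png

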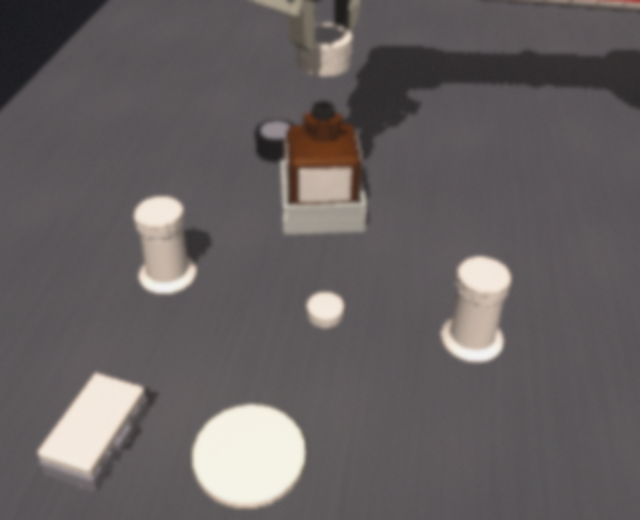

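The cap is in the jaws and the bottle stands open; nothing else has moved. The rest is at side full-frame (284,328), which is about (0.577, 0.177). I'll carry the cap over there.

>>> jog_arm(commands=[{"translation":[10,-5,0],"turn":[0,0,0]},{"translation":[32,-17,0],"turn":[0,0,0]},{"translation":[64,-35,0],"turn":[0,0,0]},{"translation":[99,-54,0],"turn":[0,0,0]},{"translation":[134,-73,0],"turn":[0,0,0]},{"translation":[170,-92,0],"turn":[0,0,0]},{"translation":[205,-111,0],"turn":[0,0,0]},{"translation":[240,-130,0],"turn":[0,0,0]},{"translation":[272,-147,0],"turn":[0,0,0]},{"translation":[298,-161,0],"turn":[0,0,0]},{"translation":[314,-170,0],"turn":[0,0,0]},{"translation":[320,-173,0],"turn":[0,0,0]}])

```text
clock: 10.78
position: [0.5751, 0.1823, 0.2054]
ee_rot: [-2.704, -1.595, -0.001]
force: [-0.4, 0.4, -0.5]
width: 0.612
```

>>> jog_arm(commands=[{"translation":[0,0,0],"turn":[0,0,0]},{"translation":[0,0,10],"turn":[0,0,0]},{"translation":[0,0,25],"turn":[0,0,0]},{"translation":[0,0,42],"turn":[0,0,0]},{"translation":[0,0,60],"turn":[0,0,0]},{"translation":[0,0,78],"turn":[0,0,0]},{"translation":[0,0,95],"turn":[0,0,0]},{"translation":[0,0,110],"turn":[0,0,0]},{"translation":[0,0,122],"turn":[0,0,0]},{"translation":[0,0,130],"turn":[0,0,0]},{"translation":[0,0,130],"turn":[0,0,0]},{"translation":[0,0,130],"turn":[0,0,0]}])

```text
clock: 11.78
position: [0.5766, 0.176, 0.0753]
ee_rot: [2.711, 1.587, -0.001]
force: [0.4, 0.0, -0.4]
width: 0.612
```

```bash
python3 - <<'E'
from h import *
np.set_printoptions(precision=4,suppress=True)
s=arm.observe();print(s['clock'],s['position'],R.from_rotvec(s['ee_rot']).as_euler('ZYX',degrees=True),s['force'],s['width'])
a=[]
for c in ['side','scene']:
    im=arm.get_image(c); x0,y0=(160,200) if c=='side' else (260,180)
    a.append(cv2.resize(im[y0:y0+200,x0:x0+260],None,fx=1.5,fy=1.5))
cv2.imwrite('pics/pre4.png',np.hstack(a))
E
```

```text
11.7833 [0.5766 0.176  0.0753] [  60.6757    0.0275 -179.9956] [ 0.3926  0.0188 -0.4452] 0.6123123432327727
```

View pics/pre4.png

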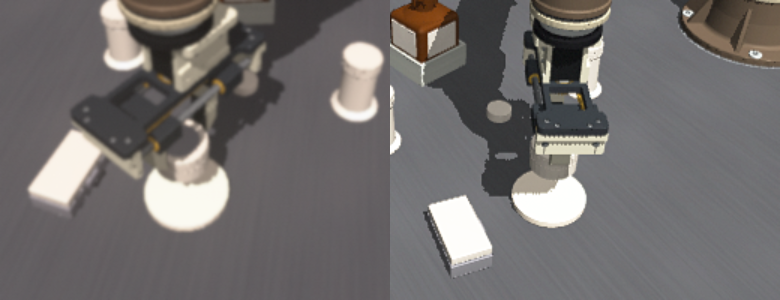

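The cap hangs over the rest and the slide box is clear. I'll lower it, slowly at the end.

>>> jog_arm(commands=[{"translation":[0,0,8],"turn":[0,0,0]},{"translation":[0,0,18],"turn":[0,0,0]},{"translation":[0,0,28],"turn":[0,0,0]},{"translation":[0,0,37],"turn":[0,0,0]},{"translation":[0,0,44],"turn":[0,0,0]},{"translation":[0,0,49],"turn":[0,0,0]},{"translation":[0,0,52],"turn":[0,0,0]},{"translation":[0,0,53],"turn":[0,0,0]},{"translation":[0,0,53.5],"turn":[0,0,0]},{"translation":[0,0,53.5],"turn":[0,0,0]},{"translation":[0,0,53.5],"turn":[0,0,0]}])

```text
clock: 12.8
position: [0.5768, 0.1768, 0.0223]
ee_rot: [2.711, 1.588, 0.001]
force: [-0.9, 1.4, -0.2]
width: 0.61
```

>>> jog_arm(commands=[{"translation":[0,0,0.5],"turn":[0,0,0]},{"translation":[0,0,1],"turn":[0,0,0]},{"translation":[0,0,1.5],"turn":[0,0,0]},{"translation":[0,0,1.5],"turn":[0,0,0]},{"translation":[0,0,1.5],"turn":[0,0,0]}])

```text
clock: 13.22
position: [0.5766, 0.1767, 0.0204]
ee_rot: [2.711, 1.588, 0.0]
force: [1.0, 0.1, 0.0]
width: 0.614
```

>>> jog_arm(commands=[{"translation":[0,0,0.4],"turn":[0,0,0]},{"translation":[0,0,0.8],"turn":[0,0,0]},{"translation":[0,0,0.8],"turn":[0,0,0]},{"translation":[0,0,0.8],"turn":[0,0,0]}])

```text
clock: 13.55
position: [0.5765, 0.1767, 0.0196]
ee_rot: [2.711, 1.588, -0.0]
force: [-0.3, -0.4, -0.3]
width: 0.612
```

>>> jog_arm(commands=[{"translation":[0,0,0.4],"turn":[0,0,0]},{"translation":[0,0,0.8],"turn":[0,0,0]},{"translation":[0,0,0.8],"turn":[0,0,0]},{"translation":[0,0,0.8],"turn":[0,0,0]}])

```text
clock: 13.88
position: [0.5766, 0.1768, 0.0193]
ee_rot: [2.71, 1.588, 0.0]
force: [-2.1, 0.2, 5.8]
width: 0.612
```

Contact reads 5.8 N. I'll ease off slightly and open.

>>> jog_arm(commands=[{"translation":[0,0,-0.4],"turn":[0,0,0]},{"translation":[0,0,-0.4],"turn":[0,0,0]},{"translation":[0,0,-0.4],"turn":[0,0,0]}], grip_force=10)

```text
clock: 14.13
position: [0.5766, 0.1767, 0.0192]
ee_rot: [2.711, 1.588, 0.0]
force: [-0.2, -0.3, 0.1]
width: 0.626
```

>>> jog_arm(commands=[{"translation":[0,0,0],"turn":[0,0,0]},{"translation":[0,0,0],"turn":[0,0,0]},{"translation":[0,0,0],"turn":[0,0,0]},{"translation":[0,0,0],"turn":[0,0,0]},{"translation":[0,0,0],"turn":[0,0,0]},{"translation":[0,0,0],"turn":[0,0,0]},{"translation":[0,0,0],"turn":[0,0,0]},{"translation":[0,0,0],"turn":[0,0,0]}], claw=-1)

```text
clock: 14.8
position: [0.5766, 0.1767, 0.0192]
ee_rot: [2.711, 1.588, 0.0]
force: [0.5, 0.3, 0.2]
width: 0.997
```

>>> jog_arm(commands=[{"translation":[0,0,-3],"turn":[0,0,0]},{"translation":[0,0,-8],"turn":[0,0,0]},{"translation":[0,0,-18],"turn":[0,0,0]},{"translation":[0,0,-35],"turn":[0,0,0]},{"translation":[0,0,-55],"turn":[0,0,0]},{"translation":[0,0,-80],"turn":[0,0,0]},{"translation":[0,0,-105],"turn":[0,0,0]},{"translation":[0,0,-130],"turn":[0,0,0]},{"translation":[0,0,-150],"turn":[0,0,0]},{"translation":[0,0,-165],"turn":[0,0,0]},{"translation":[0,0,-170],"turn":[0,0,0]},{"translation":[0,0,-170],"turn":[0,0,0]}])

```text
clock: 15.8
position: [0.5773, 0.1771, 0.1913]
ee_rot: [2.71, 1.588, 0.005]
force: [-0.0, -0.5, 0.1]
width: 0.999
```

```bash
python3 - <<'E'
from h import *
np.set_printoptions(precision=4,suppress=True)
s=arm.observe();print(s['clock'],s['position'],s['force'],s['width'])
a=[]
for c in ['side','scene']:
    ci=arm.camera_info(c);im=arm.get_image(c); x0,y0=(160,160) if c=='side' else (200,160)
    a.append(cv2.resize(im[y0:y0+200,x0:x0+260],None,fx=1.5,fy=1.5))
    for q,z in [('cap_top',.045),('rest_top',.012),('jar_a_center',.045),('spare_cap_center',.0075),('slide_box_center',.0165)]:
        for d in arm.landmark_of(c,q)[:3]: print(c,q,np.round(d['at'],1),round(d['confidence'],2),at_z(ci,d['at'],z))
cv2.imwrite('pics/end5.png',np.hstack(a))
E
```

```text
15.8 [0.5773 0.1771 0.1913] [-0.0282 -0.4693  0.0888] 0.9989432610594415
side cap_top [281.  312.4] 0.65 [0.5789 0.1709 0.045 ]
side rest_top [281.  324.9] 0.96 [0.5801 0.1726 0.012 ]
side jar_a_center [398.9 252.3] 0.8 [ 0.3849 -0.0054  0.045 ]
side jar_a_center [281.5 316.1] 0.69 [0.5763 0.1778 0.045 ]
side spare_cap_center [321.  253.6] 0.77 [ 0.5407 -0.0111  0.0075]
side slide_box_center [208.5 313.1] 0.65 [0.7095 0.1744 0.0165]
scene cap_top [365.6 300.1] 0.85 [0.582  0.1798 0.045 ]
scene cap_top [233.2 197.7] 0.77 [ 0.662  -0.2822  0.045 ]
scene rest_top [363.6 310.9] 0.87 [0.5803 0.1752 0.012 ]
scene jar_a_center [392.4 223.9] 0.72 [0.38   0.0046 0.045 ]
scene spare_cap_center [333.9 252. ] 0.46 [ 0.5301 -0.0118  0.0075]
scene slide_box_center [306.8 338.9] 0.71 [0.7112 0.1849 0.0165]
scene slide_box_center [283.4 222.4] 0.2 [ 0.5826 -0.1607  0.0165]
```

View pics/end5.png

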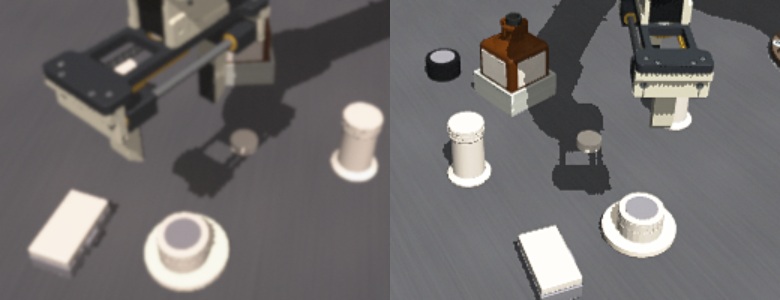

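The cap stands upright near the middle of the rest, and everything else is in its place. Handing in.

```bash
python3 -c "
from cell import arm; print(arm.sign_off())"
```

```text
the job is handed in; nothing more can be done
None
```

The white cap is off the brown bottle and stands right way up, fully on the ceramic rest, within a few millimetres of its centre by my estimate. I handed the job in at about 16.5 s, well under the 42 s limit.

- **Opening:** I gripped the cap and pushed it down about 6 to 7 mm, with the force reading 13 to 15 N. Held down, it turned about 60° anticlockwise without meeting the stop, then lifted straight off.
- **Placing:** It touched the rest at 5.8 N. I eased off, opened the jaws and withdrew upwards.
- **Last checks:** The final pictures show the bottle open and the jars, spare cap and slide box standing where they were. The position estimates before and after agree to about 1 cm, within the networks' scatter. The gripper touched nothing, and the force read about 0.
- **What went wrong:** The first move call was refused for a missing "turn" key, so nothing moved. The networks also sometimes reported the black look-alike, or something else, as the cap or a jar; I discarded those against the pictures.

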